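Set a steel square flush on the corner of a bench block

ROBOT

A 6-joint arm with a two-finger parallel gripper is mounted at the origin on the work surface. World frame = base frame: x ahead of the robot, y to its left, z up, the work surface at z = 0. Lengths are in mm, angles in rad, forces in N, time in s.
With the tool pointing down it reaches from about 350 to 800 mm from the base axis. Payload 7.3 kg.
Tool frame: the origin (TCP) lies on the front face of the gripper's body, between the roots of the fingers; the fingertips stand r.nose_length ahead of it and the grasp point (between the pads) lies 54 mm ahead of it (r.nose_length is the distance from the TCP to the fingertips, in mm); z points along the fingers, y is the line along which they close (so a half turn about z gives the same grasp; the last joint's range is limited). The gripper opens to 85 mm and grips with 20 to 120 N. Pads are 22 mm wide; open, the fingers measure 114 mm over their backs; the gripper's body (76 mm by 85 mm) begins 54 mm behind the grasp point. The pads swing forward as they close: fully open they stand 13 mm farther back than shut.
Start: joints at [0.993, 0.342, 1.524, -0, 1.275, -0.146], TCP at [219.7, 476.832, 303.922] pointing down, gripper open.
Joint ranges: [-2.53, 2.53], [-0.77, 2.02], [0.04, 2.7], [-1, 4.14], [0.28, 2.66], [-3.11, 3.11]. Speed limits (rad/s): [2.57, 2.57, 3.14, 3.14, 3.14, 3.14].

INTERFACE

Orientations are given as a rotation vector (axis times angle).
In Python, from rig import r gives the robot as it stands.
- The arm moves only by the tool play_rows, never from a script. Its argument "motion" is a list of rows, each an object with "fingers": the finger opening in m, from 0 to 0.0854; "linear": the shift along the tool's x, y, z in m, a list of three; "rotation": the turn, a rotation vector about the tool's x, y, z in degrees, a list of three. A call has 1 to 12 rows; each row shifts and turns the commanded pose from where the row before left it, along the tool's axes as they then stand; what a row does not reach is not made up. A row lasts 1/8 s, in which the tool goes at most 62.5 mm and 10.7 degrees, less where a joint would pass 70% of its speed; a pose out of reach is approached as far as the arm can. A call is refused whole if a number of a shift passes 0.0625 or a number of a turn 10.7, either way. A call with a gripper value outside its range is refused whole. The fingers move at their own pace and stop on an object; the grip force is fixed at half the most. Time passes only in rows, so rows that do not move let the fingers close. It gives the time, the measured TCP pose, the force, the opening and the grip force at its end, in the units of the state.
- r.observe(): the state, without advancing time (a new reading comes with each control period).
- r.get_image(name): name is "scene" or "top" or "wrist"; returns the picture (400x640x3 uint8, blue, green, red); there is no depth.
- r.get_calibration(name): a dict with "camera_matrix" (3x3 intrinsics, pixels), "R" (3x3) and "t" (3): a world point X has camera coordinates R X + t. Camera axes: x right, y down, z forward; pixel columns grow to the right and rows downward; lengths in mm; the calibration is good to about 2 mm. A picture is of the moment at which its call begins: read the wrist's pose just before it. get_calibration takes no time and is no camera call; for the wrist camera it gives the pose at the moment of the call.
- r.job_done(): hands the job in; it is judged then, once.
Trained networks look in the newest picture that a camera, given by its name, has taken for a name from the list of things; names that differ only in an ending like _2 or _b are one class to them, and where a whole thing is asked for, a point or a joint stands for the part that bears it (a point fixed in the world has none). Each returns a list of dicts, best first, with "score" (0 to 1); they miss things now and then, are a little off and sometimes report something else, mostly with a low value. They report only what shows in the picture. A call takes as long as a camera call. They do not tell look-alikes from the thing itself.
- r.silhouettes(camera, name): "region" (400x640 bool, what is visible of it).
- r.spot_point(camera, name): "location" ([x, y, z] in mm, in the coordinates of the camera as it stood for that picture, good to about 4 mm: a listed point, or the origin of a listed thing).
The state is a dict: "t": time; "joints": joint angles; "qd": joint speeds; "joint_efforts": joint torques, N m; "ee_pos": TCP position; "tool_rot": TCP orientation; "contact_force": force on the tool from outside, world axes, zero at the start; "torque": the same for the moment, N m; "gripper_width": opening from 0.0 (shut) to 1.0 (fully open); "grip_force": force on a finger pad.
Only numpy, scipy, OpenCV 4.12 (cv2) and the standard library are available. Lean on these libraries where they do the work, as an engineer would, in place of code of your own. Each camera call takes 0.05 s, during which the arm holds its last target. There are 200 camera calls.

TASK

Slide the L-shaped steel square across the jeweller's bench, keeping it flat on the bench, until it hugs the corner of the rectangular steel block nearest the robot: both inner edges flush along their whole length against the two block faces that meet there. Press it firmly home against the block for a moment, but without shifting the block, then let go and leave it there; do not disturb the jar, dowel, hammer or tray.

Things in the scene. Friction and masses are not known exactly. Their poses are not given: they have to be found in the camera images.
- square: loose L-shaped steel square, 0.6 kg, flat on the bench. Origin: inner corner of the L at bench height; x along the blade's inner edge, y along the stock's, z up. In mm: blade (bright thin bar) x 0 to 150, y -30 to 0, 8 thick; stock (darker thick bar) x -24 to 0, y -30 to 100, 16 thick. Outer edges: blade's at y = -30, stock's at x = -24
- blade_tip (a point): the free end of the square's inner blade edge: 150 mm along x from the square's origin, at bench height
- stock_tip (a point): the free end of the square's inner stock edge: 100 mm along y from the square's origin, at bench height
- bench_block: loose heavy plain steel block, 120 x 90 x 28 mm (its x, y, z), about 2.4 kg. Origin: centre of its underside. The square belongs on its corner at x = -60, y = -45 mm, the corner nearest the robot
- block_corner (a point): that corner of the block, at bench height, axes as the block's: from here the 120 mm face runs along +x (the blade goes against it) and the 90 mm face along +y (the stock goes against it). With the square home, its origin and axes coincide with these
- jar: bystander: amber glass jar, 56 mm across, 75 mm high, origin at the centre of its underside
- dowel: bystander: upright tapered wooden ring dowel, 42 mm across at the foot, 100 mm high, origin at the centre of its underside
- hammer: bystander: hammer lying on the bench, 240 mm long, handle to its -x, origin on the underside near its middle
- bur_tray: bystander: dark wooden divided tray, 90 x 140 x 30 mm, origin at the centre of its underside
Mind the look-alikes: they are no part of the job. Leave any orange look-alike of the square alone.

How it is judged (in metres and radians):
On the way:
1. the square is pressed home: flush on both faces of the block's near corner and bearing on the block with more than 4 N for 0.2 s (x of square in the frame of block_corner between -0.002 and 0.002 m and y of square in the frame of block_corner between -0.002 and 0.002 m and y of blade_tip in the frame of block_corner between -0.003 and 0.003 m and x of blade_tip in the frame of block_corner above 0.13 m and contact force between square and bench_block above 4 N), for 0.2 s.
At the end, for the whole second after the job is handed in: The square lies at rest flat on the bench (inner corner less than 4 mm up) with its inner corner within 2 mm of the block's near corner along each face, and the tip of its blade's inner edge within 3 mm of the line of the block's long face; block and square at rest (x of square in the frame of block_corner between -0.002 and 0.002 m and y of square in the frame of block_corner between -0.002 and 0.002 m and y of blade_tip in the frame of block_corner between -0.003 and 0.003 m and x of blade_tip in the frame of block_corner above 0.13 m and height (world z) of square below 0.004 m and linear speed of each of square, bench_block below 0.01 m/s); the robot touches nothing.
It fails at once if the block is shifted by more than 4 mm (distance of any of bench_block, block_corner from where it was at the start of the episode above 0.004 m).
It fails at once if the square is lifted more than 10 mm or tipped off the bench (height (world z) of square above 0.01 m or angle between square's own z axis and vertical above 0.12 rad).
It fails at once if a bystander is moved by more than 10 mm (distance of any of jar, dowel, hammer, bur_tray from where it was at the start of the episode above 0.01 m).
It also fails if it takes over 72 s, if anything falls off the work surface, if the arm or the gripper's body presses on something with over 40 N, if the wrist force passes 120 N, or if a joint passes its speed limit or range.

## Working session

There is one attempt and no reset: what is moved stays moved. The work goes in short steps, Python scripts to look and compute and a tool call to move; the robot and the scene stay as the last step left them, time stands still between calls to the robot, and variables do not carry over. Pictures are saved under pics/ and viewed, at most 10 in all, crops included, and the job is handed in when it is done.

Besides the shell and the picture viewer there is one more tool, called after "Emit:" as a command line: name --argument value ..., lists and objects as JSON in quotes. play_rows: Moves the arm, as the interface text tells. Its arguments: {"type":"object","properties":{"motion":{"type":"array","items":{"type":"object","properties":{"fingers":{"type":"number"},"linear":{"type":"array","items":{"type":"number"}},"rotation":{"type":"array","items":{"type":"number"}}}}}},"required":["motion"]}

```bash
mkdir -p pics; cat > h.py <<'E'
from rig import r
import numpy as np, cv2
def px2w(cam,u,v,z=0):
    c=r.get_calibration(cam);K=np.array(c["camera_matrix"]);R=np.array(c["R"]);t=np.array(c["t"])
    d=R.T@np.linalg.inv(K)@np.array([u,v,1.]);o=-R.T@t
    return o+d*(z-o[2])/d[2]
def w2px(cam,X):
    c=r.get_calibration(cam);p=np.array(c["camera_matrix"])@(np.array(c["R"])@np.array(X,float)+np.array(c["t"]));return p[:2]/p[2]
def spots(cam,name):
    c=r.get_calibration(cam);R=np.array(c["R"]);t=np.array(c["t"])
    return [(round(s["score"],2),(R.T@(np.array(s["location"])-t)).round(1)) for s in r.spot_point(cam,name)]
E
python3 - <<'E'
from h import *
for c in ["top","scene"]:
    cv2.imwrite(f"pics/{c}0.png",r.get_image(c))
for n in ["square","blade_tip","stock_tip","block_corner","bench_block","jar","dowel","hammer","bur_tray"]:
    for s,p in spots("top",n): print(n,s,p,w2px("top",p).round())
print(r.nose_length,r.observe())
E
```

```text
square 0.78 [492.9  46.3  -1.3] [293. 221.]
square 0.73 [ 6.379e+02  1.900e+00 -4.000e-01] [310. 169.]
square 0.7 [ 409.2 -138.4    2.5] [361. 254.]
square 0.69 [328.  131.1   1. ] [259. 282.]
blade_tip 0.76 [252.  257.6   2.4] [210. 311.]
blade_tip 0.74 [ 6.392e+02  1.100e+00 -1.000e-01] [311. 168.]
blade_tip 0.74 [275.6 -67.4   0.4] [334. 304.]
stock_tip 0.66 [ 362.5 -223.9   -0.6] [392. 272.]
stock_tip 0.59 [521.1 141.7   3.9] [258. 210.]
block_corner 0.8 [618.4  48.5   0. ] [293. 176.]
bench_block 0.93 [692.9  39.4  -3.6] [297. 149.]
jar 0.58 [785.7 -18.    3.6] [319. 117.]
dowel 0.82 [7.994e+02 1.001e+02 5.000e-01] [277. 111.]
hammer 0.84 [5.051e+02 4.685e+02 3.000e-01] [138. 213.]
bur_tray 0.91 [ 532.9 -447.2   -2.6] [473. 210.]
bur_tray 0.56 [802.   98.7   1.9] [277. 110.]
72.6 {'t': 0.55, 'joints': array([ 9.93034655e-01,  3.42011095e-01,  1.52412525e+00,  2.43013937e-06,
        1.27539406e+00, -1.45985335e-01]), 'qd': array([-8.84547171e-05,  8.63331401e-04, -9.19989853e-04,  1.10325675e-03,
       -5.54067065e-04, -8.58872846e-04]), 'joint_efforts': array([-8.88363975e-04, -4.33301389e+01, -2.46156031e+01, -1.84819723e-04,
        6.06467856e-04,  5.51087581e-06]), 'ee_pos': array([219.67919349, 476.83397161, 303.90691503]), 'tool_rot': array([6.72973300e-01, 3.06864572e+00, 9.27371964e-05]), 'contact_force': array([ 0.25367399, -0.45459035, -0.29671935]), 'torque': array([-0.00939987, -0.00195595, -0.00664293]), 'grip_force': 0.0, 'gripper_width': 0.9997053207187379}
```

View pics/top0.png

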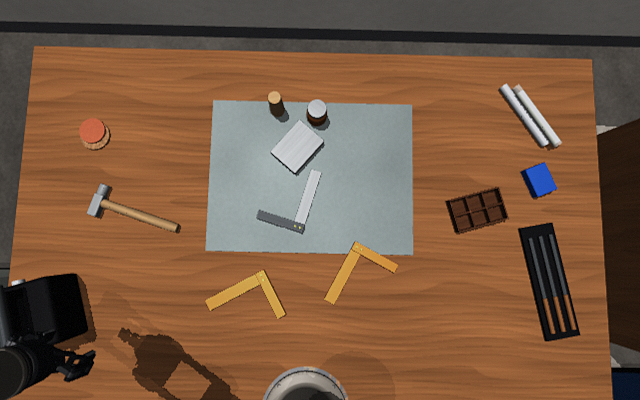

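View pics/scene0.png

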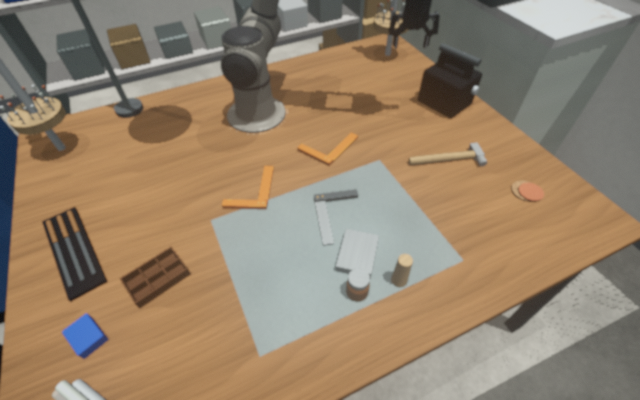

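Candidates in the top view:
- The steel L (grey, bright blade and dark stock) has its corner at px (300,225).
- The two orange look-alikes are at about (262,273) and (357,246).

I choose the steel one on the mat. The block's near corner is at (298,172), the jar at (317,112) and the dowel at (275,103). Next I check the wrist camera geometry and take a close crop.

```bash
python3 - <<'E'
from h import *
from scipy.spatial.transform import Rotation as Ro
im=r.get_image("top")
cv2.imwrite("pics/crop1.png",cv2.resize(im[90:290,190:410],None,fx=3,fy=3,interpolation=cv2.INTER_CUBIC)[:600])
o=r.observe();T=Ro.from_rotvec(o["tool_rot"]).as_matrix()
c=r.get_calibration("wrist");R=np.array(c["R"]);t=np.array(c["t"])
print(np.array(c["camera_matrix"]).round(),T.round(3))
print("cam in tool",(T.T@(-R.T@t-o["ee_pos"])).round(1),"cam axes in tool\n",(T.T@R.T).round(3))
print("to tgt in tool",(T.T@(np.array([590,30,400])-o["ee_pos"])).round())
E
```

```text
[[282.   0. 320.]
 [  0. 282. 200.]
 [  0.   0.   1.]] [[-0.908  0.418  0.   ]
 [ 0.418  0.908  0.   ]
 [-0.     0.    -1.   ]]
cam in tool [ 79.    0.4 -70. ] cam axes in tool
 [[-0.001 -0.951 -0.308]
 [ 1.    -0.001  0.   ]
 [-0.    -0.308  0.951]]
to tgt in tool [-523. -251.  -96.]
```

View pics/crop1.png

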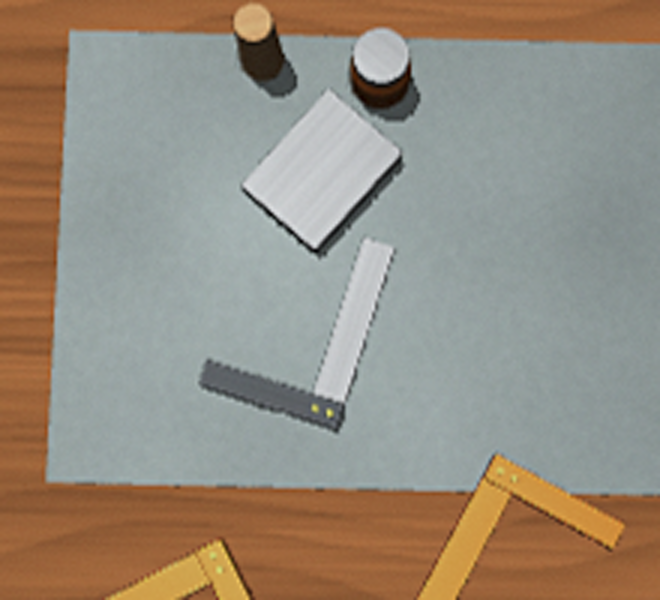

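The crop confirms the steel square, with the dark stock on the left and the bright blade towards the block. Moving to an overhead wrist view.

Emit:
play_rows --motion '[{"linear": [-0.0495,-0.0286,0.007]},{"linear": [-0.0495,-0.0286,0.007]},{"linear": [-0.0495,-0.0286,0.007]},{"linear": [-0.0495,-0.0286,0.007]},{"linear": [-0.0495,-0.0286,0.007]},{"linear": [-0.0495,-0.0286,0.007]},{"linear": [-0.0495,-0.0286,0.007]},{"linear": [-0.0495,-0.0286,0.007]},{"linear": [-0.0495,-0.0286,0.007]},{"linear": [-0.0495,-0.0286,0.007]},{"linear": [0,0,0]},{"linear": [0,0,0]}]'

```text
invalid input at $.motion[0]: expected keys fingers, linear, rotation
```

```bash
cat >> h.py <<'E'
def rect(cam,name,z,near=None):
    out=[]
    for s in r.silhouettes(cam,name):
        m=s["region"].astype(np.uint8);ct=max(cv2.findContours(m,0,2)[0],key=cv2.contourArea)
        a=cv2.approxPolyDP(ct,0.02*cv2.arcLength(ct,True),True)[:,0]
        out.append((round(s["score"],2),[(tuple(p),px2w(cam,p[0],p[1],z)[:2].round(1).tolist()) for p in a]))
    return out
E
python3 - <<'E'
from h import *
print(r.observe()["ee_pos"])
cv2.imwrite("pics/w1.png",r.get_image("wrist"))
for n in ["square","blade_tip","stock_tip","block_corner","bench_block","jar","dowel"]:
    for s,p in spots("wrist",n): print(n,s,p,w2px("wrist",p).round())
for n,z in (("square",8),("bench_block",28)):
    for q in rect("wrist",n,z): print(n,q)
E
```

```text
[219.68641489 476.82235348 303.93733855]
square 0.79 [327.6 125.2  -3. ] [152. 318.]
blade_tip 0.87 [273.7 -67.3  -2.1] [ 36. 335.]
blade_tip 0.69 [250.4 256.3  -1.5] [194. 250.]
stock_tip 0.57 [237.5  77.8  -1.1] [ 91. 286.]
block_corner 0.64 [502.3 467.4  -1.2] [387. 327.]
jar 0.6 [506.  462.5  -1.2] [385. 329.]
square (0.68, [((np.int32(36), np.int32(338)), [276.0, -56.3]), ((np.int32(32), np.int32(343)), [281.2, -69.4]), ((np.int32(46), np.int32(380)), [353.3, -104.0]), ((np.int32(60), np.int32(360)), [328.5, -52.1]), ((np.int32(53), np.int32(338)), [287.5, -31.3])])
square (0.49, [((np.int32(185), np.int32(398)), [489.2, 89.7]), ((np.int32(182), np.int32(393)), [476.9, 91.5]), ((np.int32(149), np.int32(396)), [458.6, 34.8]), ((np.int32(146), np.int32(399)), [462.3, 25.7])])
```

View pics/w1.png

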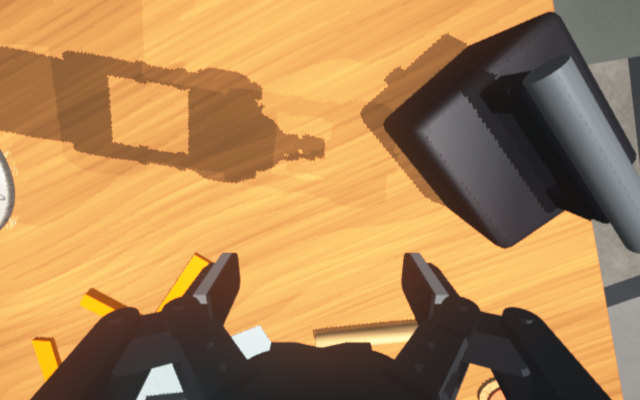

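That was refused because every row needs all three keys. The wrist camera looks back towards the robot, with the fingers in the lower part of the picture (below row 250). I'll place the TCP beyond the square.

Emit:
play_rows --motion '[{"fingers": 0.085,"linear": [-0.0512,-0.0216,0],"rotation": [0,0,0]},{"fingers": 0.085,"linear": [-0.0512,-0.0216,0],"rotation": [0,0,0]},{"fingers": 0.085,"linear": [-0.0512,-0.0216,0],"rotation": [0,0,0]},{"fingers": 0.085,"linear": [-0.0512,-0.0216,0],"rotation": [0,0,0]},{"fingers": 0.085,"linear": [-0.0512,-0.0216,0],"rotation": [0,0,0]},{"fingers": 0.085,"linear": [-0.0512,-0.0216,0],"rotation": [0,0,0]},{"fingers": 0.085,"linear": [-0.0512,-0.0216,0],"rotation": [0,0,0]},{"fingers": 0.085,"linear": [-0.0512,-0.0216,0],"rotation": [0,0,0]},{"fingers": 0.085,"linear": [-0.0512,-0.0216,0],"rotation": [0,0,0]},{"fingers": 0.085,"linear": [-0.0512,-0.0216,0],"rotation": [0,0,0]},{"fingers": 0.085,"linear": [-0.0512,-0.0216,0],"rotation": [0,0,0]},{"fingers": 0.085,"linear": [-0.0512,-0.0216,0],"rotation": [0,0,0]}]'

```text
t: 2.6
ee_pos: [670.3, -17.2, 303.9]
tool_rot: [0.673, 3.068, 0.0]
contact_force: [0.4, 1.0, 0.2]
gripper_width: 0.996
grip_force: 0.0
```

Emit:
play_rows --motion '[{"fingers": 0.085,"linear": [0,0,0],"rotation": [0,0,0]},{"fingers": 0.085,"linear": [0,0,0],"rotation": [0,0,0]}]'

```text
t: 2.85
ee_pos: [668.9, -15.5, 303.4]
tool_rot: [-0.673, -3.067, -0.001]
contact_force: [0.3, -0.0, 0.4]
gripper_width: 0.996
grip_force: 0.0
```

```bash
python3 - <<'E'
from h import *
print(r.observe()["ee_pos"])
cv2.imwrite("pics/w2.png",r.get_image("wrist"))
for n in ["square","blade_tip","stock_tip","block_corner","bench_block","jar","dowel"]:
    for s,p in spots("wrist",n): print(n,s,p,w2px("wrist",p).round())
for n,z in (("square",8),("bench_block",28)):
    for q in rect("wrist",n,z): print(n,q)
E
```

```text
[668.94769302 -15.50651556 303.40376351]
square 0.78 [ 409.8 -135.8    1.5] [129.  12.]
square 0.61 [4.945e+02 4.030e+01 1.000e-01] [300.  16.]
blade_tip 0.72 [638.4   2.1   2.3] [322. 145.]
stock_tip 0.63 [ 359.3 -224.8    0.9] [38.  3.]
block_corner 0.37 [803.4  99.9   2.8] [433. 222.]
block_corner 0.23 [790.4  -7.7   1.3] [359. 243.]
bench_block 0.72 [693.6  42.3  -2.1] [366. 169.]
jar 0.62 [ 7.895e+02 -9.000e+00 -3.000e-01] [358. 242.]
dowel 0.92 [807.1  99.7   1.9] [433. 224.]
square (0.83, [((np.int32(382), np.int32(0)), [521.8, 128.5]), ((np.int32(273), np.int32(0)), [471.2, 18.6]), ((np.int32(300), np.int32(148)), [630.3, -25.7]), ((np.int32(321), np.int32(146)), [639.3, -0.1]), ((np.int32(303), np.int32(15)), [498.1, 42.5])])
square (0.81, [((np.int32(156), np.int32(36)), [446.3, -120.0]), ((np.int32(153), np.int32(0)), [415.5, -102.5]), ((np.int32(123), np.int32(0)), [401.6, -132.7]), ((np.int32(122), np.int32(9)), [408.1, -139.0]), ((np.int32(28), np.int32(3)), [359.7, -230.5]), ((np.int32(33), np.int32(27)), [380.2, -241.9])])
bench_block (0.6, [((np.int32(348), np.int32(120)), [622.7, 42.5]), ((np.int32(323), np.int32(210)), [713.2, -31.4]), ((np.int32(387), np.int32(227)), [770.8, 36.0]), ((np.int32(419), np.int32(140)), [680.0, 111.3])])
bench_block (0.59, [((np.int32(0), np.int32(159)), [485.8, -365.1]), ((np.int32(2), np.int32(265)), [600.0, -471.8]), ((np.int32(56), np.int32(204)), [560.8, -342.3])])
```

View pics/w2.png

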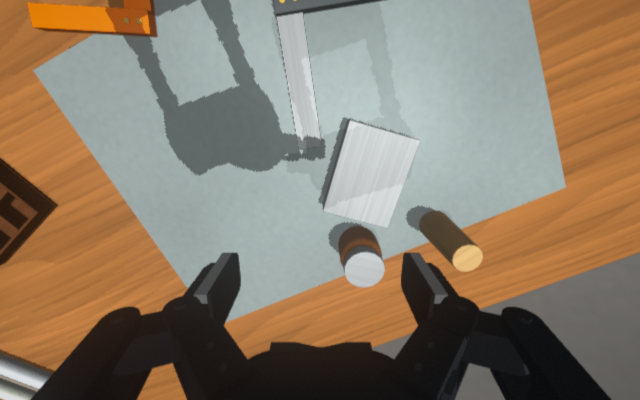

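Wrist view:
- The blade runs from px (303,15) to (321,146).
- The block's near corner is at (348,120), with its long face running to (323,210).
- The jar is at (360,255) and the dowel at (450,240).

From this I get a block yaw of about -39.6° with its corner at (622,43), and a square yaw of about -17° with the blade tip at (639,0).

Plan: grip the blade at mid-length, turn it 22.6° clockwise, park it with a gap short of the block, release, then push it home with both finger ends.

Emit:
play_rows --motion '[{"fingers": 0.044,"linear": [0.0403,-0.0084,0.035],"rotation": [0,0,0]},{"fingers": 0.044,"linear": [0.0403,-0.0084,0.035],"rotation": [0,0,0]},{"fingers": 0.044,"linear": [0.0403,-0.0084,0.035],"rotation": [0,0,0]},{"fingers": 0.044,"linear": [0,0,0.035],"rotation": [0,0,-7.7]},{"fingers": 0.044,"linear": [0,0,0.04],"rotation": [0,0,0]},{"fingers": 0.044,"linear": [0,0,0.025],"rotation": [0,0,0]},{"fingers": 0.044,"linear": [0,0,0],"rotation": [0,0,0]},{"fingers": 0.044,"linear": [0,0,0],"rotation": [0,0,0]}]'

```text
t: 4.35
ee_pos: [549.6, 12.0, 100.0]
tool_rot: [0.465, 3.105, 0.0]
contact_force: [0.7, -0.0, -0.5]
gripper_width: 0.516
grip_force: 0.0
```

```bash
python3 - <<'E'
from h import *
o=r.observe();print(o["ee_pos"],o["tool_rot"],r.nose_length)
im=r.get_image("wrist");cv2.imwrite("pics/w3.png",im)
for q in rect("wrist","square",8): print(q)
for n in ["square","blade_tip","stock_tip"]: print(n,spots("wrist",n),spots("top",n))
E
```

```text
[549.58900017  11.95637402  99.96327855] [4.65239797e-01 3.10514308e+00 2.48344932e-04] 72.6
(0.75, [((np.int32(0), np.int32(0)), [379.9, -99.9]), ((np.int32(0), np.int32(139)), [437.0, -142.2]), ((np.int32(48), np.int32(140)), [445.4, -116.7]), ((np.int32(36), np.int32(0)), [385.0, -83.1])])
(0.72, [((np.int32(537), np.int32(94)), [501.6, 149.4]), ((np.int32(289), np.int32(97)), [463.8, 21.0]), ((np.int32(300), np.int32(342)), [623.9, -25.8]), ((np.int32(340), np.int32(341)), [631.5, 2.1]), ((np.int32(344), np.int32(144)), [496.7, 42.7]), ((np.int32(526), np.int32(141)), [525.4, 141.8])])
square [(0.86, array([494.5,  39.9,   2.8]))] [(0.9, array([489.6,  46.5,  -0.8])), (0.89, array([ 406.6, -136.4,   -0.6])), (0.74, array([3.248e+02, 1.297e+02, 1.000e-01])), (0.44, array([8.049e+02, 9.740e+01, 4.000e-01]))]
blade_tip [(0.97, array([641.7,  -0.7,   4.1]))] [(0.76, array([274.4, -65.1,   1.3])), (0.63, array([641.8,   2.9,  -1.7])), (0.63, array([251.3, 258.4,  -0.3]))]
stock_tip [(0.95, array([523.1, 137.7,  -2.4]))] [(0.87, array([239.6,  80.8,  -5.2])), (0.61, array([520.8, 142.5,   3. ])), (0.59, array([ 360.6, -225.7,    2.5]))]
```

View pics/w3.png

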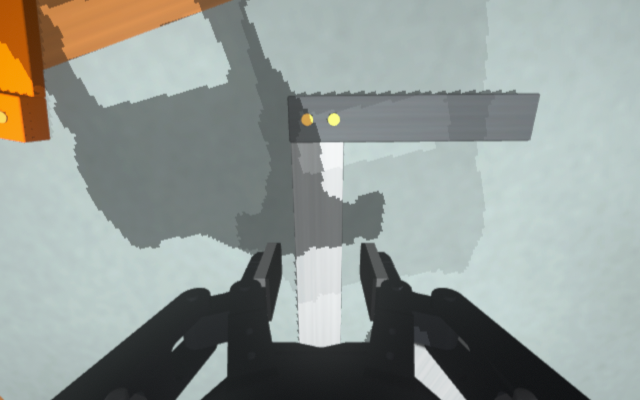

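The square sits centred between the fingers and aligned with them: blade at columns 295–342, stock level at row 140. Now I descend carefully.

Emit:
play_rows --motion '[{"fingers": 0.044,"linear": [0,0,0.012],"rotation": [0,0,0]},{"fingers": 0.044,"linear": [0,0,0.01],"rotation": [0,0,0]},{"fingers": 0.036,"linear": [0,0,0],"rotation": [0,0,0]},{"fingers": 0.036,"linear": [0,0,0],"rotation": [0,0,0]}]'

```text
t: 5.25
ee_pos: [548.9, 12.0, 76.7]
tool_rot: [-0.465, -3.107, -0.0]
contact_force: [0.0, -0.1, 0.1]
gripper_width: 0.422
grip_force: 0.0
```

Emit:
play_rows --motion '[{"fingers": 0.036,"linear": [0,0,0.002],"rotation": [0,0,0]},{"fingers": 0.036,"linear": [0,0,0],"rotation": [0,0,0]}]'

```text
t: 5.5
ee_pos: [548.9, 12.0, 75.0]
tool_rot: [0.465, 3.107, 0.0]
contact_force: [-0.3, -0.2, 0.2]
gripper_width: 0.422
grip_force: 0.0
```

Emit:
play_rows --motion '[{"fingers": 0.036,"linear": [0,0,0.002],"rotation": [0,0,0]},{"fingers": 0.036,"linear": [0,0,0],"rotation": [0,0,0]}]'

```text
t: 5.75
ee_pos: [548.8, 12.0, 72.8]
tool_rot: [-0.465, -3.107, -0.0]
contact_force: [0.2, -0.1, -0.3]
gripper_width: 0.422
grip_force: 0.0
```

Emit:
play_rows --motion '[{"fingers": 0.036,"linear": [0,0,0.0015],"rotation": [0,0,0]},{"fingers": 0.036,"linear": [0,0,0],"rotation": [0,0,0]}]'

```text
t: 6.0
ee_pos: [549.0, 12.0, 71.7]
tool_rot: [0.465, 3.107, 0.0]
contact_force: [-1.4, -0.2, 2.6]
gripper_width: 0.421
grip_force: 1.4
```

Emit:
play_rows --motion '[{"fingers": 0.027,"linear": [0,0,0],"rotation": [0,0,0]},{"fingers": 0.026,"linear": [0,0,0],"rotation": [0,0,0]},{"fingers": 0.025,"linear": [0,0,0],"rotation": [0,0,0]},{"fingers": 0.024,"linear": [0,0,0],"rotation": [0,0,0]}]'

```text
t: 6.5
ee_pos: [549.4, 11.9, 72.5]
tool_rot: [0.465, 3.105, -0.0]
contact_force: [-1.4, -0.6, 9.0]
gripper_width: 0.33
grip_force: 59.4
```

Gripped: 59 N, opening about 28 mm. I raise it slightly to unload the bench, turn it 22.6° clockwise, then slide it to a pre-contact spot 26 mm short of the block.

Emit:
play_rows --motion '[{"fingers": 0.024,"linear": [0,0,-0.0015],"rotation": [0,0,0]},{"fingers": 0.024,"linear": [0,0,0],"rotation": [0,0,3.8]},{"fingers": 0.024,"linear": [0,0,0],"rotation": [0,0,7.5]},{"fingers": 0.024,"linear": [0,0,0],"rotation": [0,0,7.5]},{"fingers": 0.024,"linear": [0,0,0],"rotation": [0,0,3.8]},{"fingers": 0.024,"linear": [0,0,0],"rotation": [0,0,0]},{"fingers": 0.024,"linear": [-0.0154,0.0048,0],"rotation": [0,0,0]},{"fingers": 0.024,"linear": [-0.0231,0.0073,0],"rotation": [0,0,0]},{"fingers": 0.024,"linear": [-0.0231,0.0073,0],"rotation": [0,0,0]},{"fingers": 0.024,"linear": [-0.0154,0.005,0],"rotation": [0,0,0]},{"fingers": 0.024,"linear": [-0.0154,0.0048,0],"rotation": [0,0,0]},{"fingers": 0.024,"linear": [0,0,0],"rotation": [0,0,0]}]'

```text
t: 8.0
ee_pos: [639.5, -25.0, 72.6]
tool_rot: [1.064, 2.954, 0.0]
contact_force: [1.3, -0.9, -1.5]
gripper_width: 0.328
grip_force: 60.4
```

```bash
python3 - <<'E'
from h import *
o=r.observe();print(o["ee_pos"],o["tool_rot"],o["contact_force"])
im=r.get_image("top");cv2.imwrite("pics/w4.png",cv2.resize(im[90:270,200:400],None,fx=3,fy=3,interpolation=cv2.INTER_CUBIC))
print(rect("top","bench_block",28)[0])
for n in ["square","blade_tip","stock_tip","block_corner","bench_block"]: print(n,spots("top",n))
r.get_image("wrist")
for q in rect("wrist","square",8): print(q)
for n in ["square","blade_tip","stock_tip","block_corner"]: print(n,spots("wrist",n))
E
```

```text
[639.52285166 -24.95611573  72.61868857] [1.06353500e+00 2.95428673e+00 3.28488741e-04] [ 1.32777896 -0.94497226 -1.48386654]
(0.59, [((np.int32(311), np.int32(100)), [824.6, 4.1]), ((np.int32(308), np.int32(103)), [815.9, 12.2]), ((np.int32(306), np.int32(115)), [781.8, 16.9]), ((np.int32(324), np.int32(118)), [774.5, -32.5]), ((np.int32(326), np.int32(116)), [780.2, -37.8]), ((np.int32(326), np.int32(107)), [805.7, -37.4]), ((np.int32(323), np.int32(101)), [822.5, -28.9]), ((np.int32(317), np.int32(98)), [830.6, -12.2])])
square [(0.56, array([ 4.100e+02, -1.349e+02,  1.000e-01]))]
blade_tip []
stock_tip [(0.7, array([ 361.5, -227.2,    1.4])), (0.6, array([663.6, 105.9,   3.6])), (0.6, array([695.2,  38.6,  -1.8]))]
block_corner [(0.87, array([ 6.178e+02,  4.920e+01, -4.000e-01]))]
bench_block [(0.62, array([693.7,  38.3,  -5.2]))]
(0.6, [((np.int32(590), np.int32(92)), [648.8, 123.9]), ((np.int32(285), np.int32(94)), [562.5, 18.4]), ((np.int32(297), np.int32(341)), [670.4, -68.7]), ((np.int32(346), np.int32(341)), [689.1, -46.0]), ((np.int32(352), np.int32(150)), [601.3, 26.3]), ((np.int32(573), np.int32(148)), [667.5, 107.5])])
(0.31, [((np.int32(639), np.int32(305)), [775.5, 98.6]), ((np.int32(621), np.int32(316)), [776.4, 87.8]), ((np.int32(610), np.int32(331)), [782.8, 78.6]), ((np.int32(613), np.int32(347)), [795.6, 75.3]), ((np.int32(639), np.int32(367)), [821.1, 81.6])])
square [(0.72, array([ 5.99e+02,  2.52e+01, -4.00e-01]))]
blade_tip []
stock_tip [(0.77, array([665.8, 101.8,   0.8]))]
block_corner [(0.85, array([622.4,  45.5,   4.2]))]
```

View pics/w4.png

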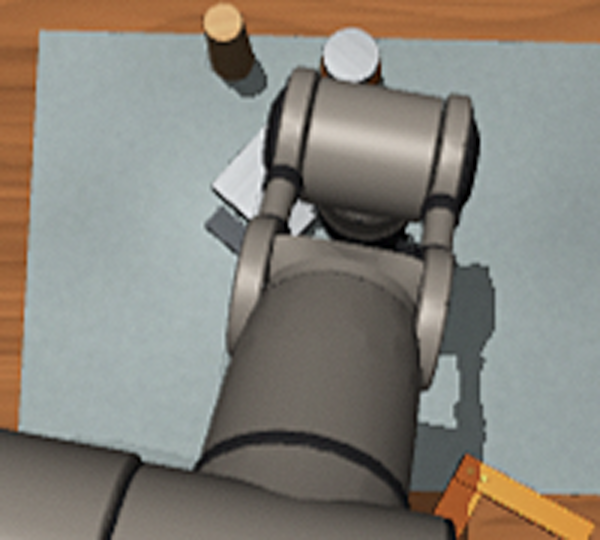

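The square's inner corner is at about (601,26), a gap of roughly (4, 26) mm in the block frame. That matches the plan. Releasing, lifting clear, stepping behind the blade and turning the tool 90°.

Emit:
play_rows --motion '[{"fingers": 0.038,"linear": [0,0,0],"rotation": [0,0,0]},{"fingers": 0.038,"linear": [0,0,0],"rotation": [0,0,0]},{"fingers": 0.038,"linear": [0,0,0],"rotation": [0,0,0]},{"fingers": 0.038,"linear": [0,0,-0.01],"rotation": [0,0,0]},{"fingers": 0.038,"linear": [0,0,-0.04],"rotation": [0,0,0]},{"fingers": 0.038,"linear": [0,0,-0.04],"rotation": [0,0,0]},{"fingers": 0.06,"linear": [0.0305,-0.043,0],"rotation": [0,0,0]},{"fingers": 0.06,"linear": [0,0,0],"rotation": [0,0,10]},{"fingers": 0.06,"linear": [0,0,0],"rotation": [0,0,10]},{"fingers": 0.06,"linear": [0,0,0],"rotation": [0,0,10]},{"fingers": 0.06,"linear": [0,0,0],"rotation": [0,0,10]},{"fingers": 0.06,"linear": [0,0,0],"rotation": [0,0,10]}]'

```text
t: 10.15
ee_pos: [587.9, -38.2, 163.8]
tool_rot: [2.22, 2.221, 0.001]
contact_force: [0.2, 0.8, -0.5]
gripper_width: 0.7
grip_force: 0.0
```

Emit:
play_rows --motion '[{"fingers": 0.06,"linear": [0,0,0],"rotation": [0,0,10]},{"fingers": 0.06,"linear": [0,0,0],"rotation": [0,0,10]},{"fingers": 0.06,"linear": [0,0,0],"rotation": [0,0,10]},{"fingers": 0.06,"linear": [0,0,0],"rotation": [0,0,10]},{"fingers": 0.06,"linear": [0,0,0],"rotation": [0,0,0]},{"fingers": 0.06,"linear": [0,0,0],"rotation": [0,0,0]}]'

```text
t: 10.9
ee_pos: [587.8, -38.1, 163.3]
tool_rot: [2.84, 1.341, 0.001]
contact_force: [0.2, 0.5, 0.4]
gripper_width: 0.702
grip_force: 0.0
```

```bash
cat >> h.py <<'E'
A=np.deg2rad(-39.6);EX=np.array([np.cos(A),np.sin(A)]);EY=np.array([-EX[1],EX[0]]);CO=np.array([621.8,43.2])
def blk(p): d=np.array(p)[:2]-CO; return np.array([d@EX,d@EY]).round(1)
E
python3 - <<'E'
from h import *
o=r.observe();n=o["tool_rot"];print(o["ee_pos"],blk(o["ee_pos"]),"tooly ang",np.degrees(2*np.arctan2(n[1],n[0]))-90,o["joints"].round(2))
im=r.get_image("wrist");cv2.imwrite("pics/w5.png",im)
for q in rect("wrist","square",8): print(q[0],[(p,blk(w)) for p,w in q[1]])
for q in rect("wrist","bench_block",28): print(q[0],[(p,w,blk(w)) for p,w in q[1]])
E
```

```text
[587.84977972 -38.09953522 163.34061741] [ 25.7 -84.3] tooly ang -39.444103648826164 [-0.19  0.6   1.52  0.    1.02  0.49]
0.78 [((np.int32(236), np.int32(0)), array([-32.3,  65.8])), ((np.int32(252), np.int32(177)), array([-30.5, -57.9])), ((np.int32(465), np.int32(172)), array([143.1, -53.6])), ((np.int32(464), np.int32(135)), array([137.6, -24.2])), ((np.int32(283), np.int32(137)), array([ -3.8, -25.9])), ((np.int32(274), np.int32(0)), array([-6.3, 65.9]))]
0.65 [((np.int32(214), np.int32(357)), array([ -83.4, -246.9])), ((np.int32(191), np.int32(359)), array([-107.3, -249.5])), ((np.int32(170), np.int32(389)), array([-135.7, -291. ])), ((np.int32(215), np.int32(382)), array([ -86.2, -280.9]))]
0.64 [((np.int32(2), np.int32(221)), array([-248.5,  -97. ])), ((np.int32(0), np.int32(338)), array([-294.2, -222.8])), ((np.int32(8), np.int32(329)), array([-282.4, -211.7])), ((np.int32(14), np.int32(227)), array([-240. , -102.5]))]
0.62 [((np.int32(281), np.int32(0)), array([-1.5, 65.8])), ((np.int32(286), np.int32(99)), array([-0.5,  2.2])), ((np.int32(456), np.int32(100)), array([127.6,   1.6])), ((np.int32(472), np.int32(0)), array([128.8,  66. ]))]
0.98 [((np.int32(281), np.int32(0)), [660.4, 88.5], array([ 0.9, 59.5])), ((np.int32(286), np.int32(101)), [623.3, 42.2], array([1.8, 0.2])), ((np.int32(455), np.int32(102)), [712.5, -32.3], array([118. ,  -0.4])), ((np.int32(471), np.int32(0)), [751.5, 13.2], array([119.1,  59.6]))]
```

View pics/w5.png

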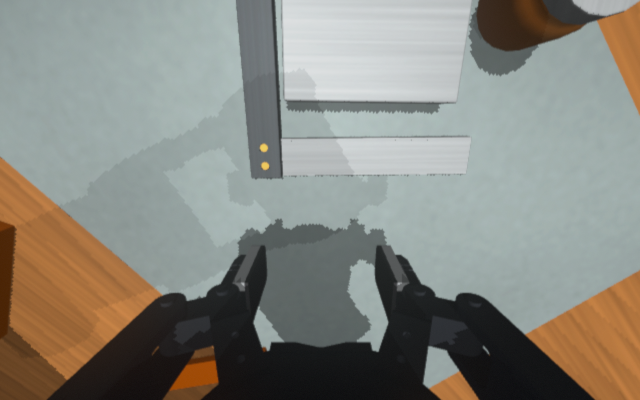

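The picture shows the blade (rows 136–175) parallel to the block's front face (row 101). The stock edge at column 280 is just left of the block edge at 286, and the fingers are behind the blade. Descending carefully.

Emit:
play_rows --motion '[{"fingers": 0.06,"linear": [0,0,0.045],"rotation": [0,0,0]},{"fingers": 0.06,"linear": [0,0,0.035],"rotation": [0,0,0]},{"fingers": 0.06,"linear": [0,0,0.008],"rotation": [0,0,0]},{"fingers": 0.06,"linear": [0,0,0],"rotation": [0,0,0]},{"fingers": 0.06,"linear": [0,0,0],"rotation": [0,0,0]}]'

```text
t: 11.68
ee_pos: [588.7, -38.3, 76.5]
tool_rot: [2.841, 1.336, 0.004]
contact_force: [0.7, 0.2, -0.8]
gripper_width: 0.698
grip_force: 0.0
```

Emit:
play_rows --motion '[{"fingers": 0.06,"linear": [0,0,0.003],"rotation": [0,0,0]},{"fingers": 0.06,"linear": [0,0,0],"rotation": [0,0,0]}]'

```text
t: 11.92
ee_pos: [587.9, -38.1, 72.3]
tool_rot: [2.843, 1.337, 0.001]
contact_force: [-0.5, -0.2, -0.0]
gripper_width: 0.701
grip_force: 0.0
```

Emit:
play_rows --motion '[{"fingers": 0.06,"linear": [0,0,0.002],"rotation": [0,0,0]},{"fingers": 0.06,"linear": [0,0,0],"rotation": [0,0,0]}]'

```text
t: 12.18
ee_pos: [587.7, -38.1, 69.8]
tool_rot: [-2.843, -1.337, 0.0]
contact_force: [-1.1, -0.4, -0.1]
gripper_width: 0.702
grip_force: 0.0
```

Emit:
play_rows --motion '[{"fingers": 0.06,"linear": [0,0,0.002],"rotation": [0,0,0]},{"fingers": 0.06,"linear": [0,0,0],"rotation": [0,0,0]}]'

```text
t: 12.42
ee_pos: [587.7, -38.1, 67.7]
tool_rot: [-2.843, -1.337, 0.0]
contact_force: [-0.7, -0.2, 0.4]
gripper_width: 0.699
grip_force: 0.0
```

Emit:
play_rows --motion '[{"fingers": 0.06,"linear": [0,0,0.0015],"rotation": [0,0,0]},{"fingers": 0.06,"linear": [0,0,0],"rotation": [0,0,0]}]'

```text
t: 12.68
ee_pos: [587.8, -38.1, 67.5]
tool_rot: [2.843, 1.337, 0.0]
contact_force: [-3.9, 0.2, 10.3]
gripper_width: 0.704
grip_force: 4.8
```

Emit:
play_rows --motion '[{"fingers": 0.06,"linear": [0,0,0.0015],"rotation": [0,0,0]},{"fingers": 0.06,"linear": [0,0,0],"rotation": [0,0,0]}]'

```text
t: 12.92
ee_pos: [587.8, -38.1, 67.5]
tool_rot: [2.843, 1.337, 0.001]
contact_force: [-7.4, 1.3, 21.5]
gripper_width: 0.7
grip_force: 10.5
```

The bench is at TCP z ≈ 67.6 for this opening. I raise the tips 2 mm and start the push along tool +x.

Emit:
play_rows --motion '[{"fingers": 0.06,"linear": [0,0,-0.005],"rotation": [0,0,0]},{"fingers": 0.06,"linear": [0.006,0,0],"rotation": [0,0,0]},{"fingers": 0.06,"linear": [0.006,0,0],"rotation": [0,0,0]},{"fingers": 0.06,"linear": [0.003,0,0],"rotation": [0,0,0]},{"fingers": 0.06,"linear": [0.003,0,0],"rotation": [0,0,0]},{"fingers": 0.06,"linear": [0.003,0,0],"rotation": [0,0,0]},{"fingers": 0.06,"linear": [0.003,0,0],"rotation": [0,0,0]},{"fingers": 0.06,"linear": [0.003,0,0],"rotation": [0,0,0]},{"fingers": 0.06,"linear": [0.003,0,0],"rotation": [0,0,0]}]'

```text
t: 14.05
ee_pos: [607.0, -14.9, 69.8]
tool_rot: [-2.843, -1.337, 0.0]
contact_force: [-1.3, -2.6, -1.4]
gripper_width: 0.702
grip_force: 0.9
```

```bash
cat >> h.py <<'E'
def chk():
    o=r.observe();print(blk(o["ee_pos"]),o["ee_pos"].round(1),"F blk",(o["contact_force"][:2]@EX).round(1),(o["contact_force"][:2]@EY).round(1))
    r.get_image("wrist")
    for n,z in(("square",8),("bench_block",28)):
        for q in rect("wrist",n,z)[:1]: print(n,q[0],[(int(p[0]),int(p[1]),blk(w).tolist()) for p,w in q[1]])
E
python3 -c "
from h import *
chk()"
```

```text
[ 25.6 -54.2] [607.  -14.9  69.8] F blk 0.6 -2.8
square 0.96 [(176, 0, [-32.2, 67.2]), (211, 253, [-31.9, -46.2]), (550, 243, [144.5, -40.6]), (552, 188, [138.2, -11.1]), (260, 188, [-3.7, -10.9]), (245, 0, [-4.5, 67.1])]
bench_block 0.89 [(257, 167, [0.1, 3.3]), (548, 175, [118.3, -0.1]), (597, 0, [119.9, 60.8]), (247, 0, [0.8, 60.9])]
```

Emit:
play_rows --motion '[{"fingers": 0.06,"linear": [0.002,0,0],"rotation": [0,0,0]},{"fingers": 0.06,"linear": [0.002,0,0],"rotation": [0,0,0]},{"fingers": 0.06,"linear": [0.002,0,0],"rotation": [0,0,0]},{"fingers": 0.06,"linear": [0.002,0,0],"rotation": [0,0,0]},{"fingers": 0.06,"linear": [0,0,0],"rotation": [0,0,0]}]'

```text
t: 14.82
ee_pos: [612.3, -8.7, 70.0]
tool_rot: [2.843, 1.337, 0.001]
contact_force: [-0.7, -1.6, 1.0]
gripper_width: 0.701
grip_force: 1.0
```

```bash
python3 -c "
from h import *
chk()"
```

```text
[ 25.7 -46.1] [612.3  -8.7  70. ] F blk 0.5 -1.7
square 0.59 [(176, 0, [-32.0, 75.0]), (211, 253, [-31.7, -38.4]), (549, 245, [144.3, -34.0]), (550, 187, [137.0, -2.8]), (261, 192, [-3.3, -5.1]), (246, 0, [-4.1, 74.9])]
bench_block 0.56 [(246, 0, [0.5, 68.6]), (260, 191, [0.7, 1.1]), (546, 191, [119.0, 1.0]), (597, 0, [119.8, 68.4])]
```

Emit:
play_rows --motion '[{"fingers": 0.06,"linear": [0.001,0,0],"rotation": [0,0,0]},{"fingers": 0.06,"linear": [0.001,0,0],"rotation": [0,0,0]},{"fingers": 0.06,"linear": [0,0,0],"rotation": [0,0,0]}]'

```text
t: 15.35
ee_pos: [613.3, -7.3, 69.9]
tool_rot: [-2.843, -1.337, 0.0]
contact_force: [-1.9, -2.7, 3.1]
gripper_width: 0.703
grip_force: 1.7
```

Emit:
play_rows --motion '[{"fingers": 0.06,"linear": [0.001,0,0],"rotation": [0,0,0]},{"fingers": 0.06,"linear": [0,0,0],"rotation": [0,0,0]}]'

```text
t: 15.6
ee_pos: [613.9, -6.5, 69.9]
tool_rot: [-2.843, -1.337, -0.0]
contact_force: [-3.5, -2.8, 3.5]
gripper_width: 0.7
grip_force: 1.7
```

Emit:
play_rows --motion '[{"fingers": 0.06,"linear": [0.0007,0,0],"rotation": [0,0,0]},{"fingers": 0.06,"linear": [0,0,0],"rotation": [0,0,0]}]'

```text
t: 15.85
ee_pos: [614.4, -5.9, 69.9]
tool_rot: [-2.843, -1.337, -0.0]
contact_force: [-2.7, -3.1, 2.4]
gripper_width: 0.703
grip_force: 1.8
```

Emit:
play_rows --motion '[{"fingers": 0.06,"linear": [0.0007,0,0],"rotation": [0,0,0]},{"fingers": 0.06,"linear": [0,0,0],"rotation": [0,0,0]}]'

```text
t: 16.1
ee_pos: [614.8, -5.4, 69.9]
tool_rot: [-2.843, -1.337, -0.0]
contact_force: [-2.3, -3.2, 3.0]
gripper_width: 0.704
grip_force: 1.8
```

```bash
python3 -c "
from h import *
chk()
im=r.get_image('wrist');cv2.imwrite('pics/w6.png',cv2.resize(im[120:270,170:600],None,fx=1.8,fy=1.8))"
```

```text
[ 25.6 -41.9] [614.8  -5.4  69.9] F blk 0.3 -3.9
square 0.63 [(176, 0, [-32.2, 79.1]), (211, 253, [-31.8, -34.2]), (550, 245, [144.6, -29.7]), (551, 188, [137.5, 0.9]), (262, 201, [-3.3, -5.6]), (247, 0, [-3.7, 79.1])]
bench_block 0.95 [(248, 0, [1.1, 72.8]), (263, 201, [1.5, 1.0]), (544, 201, [119.0, 0.8]), (596, 0, [119.2, 72.6])]
```

View pics/w6.png

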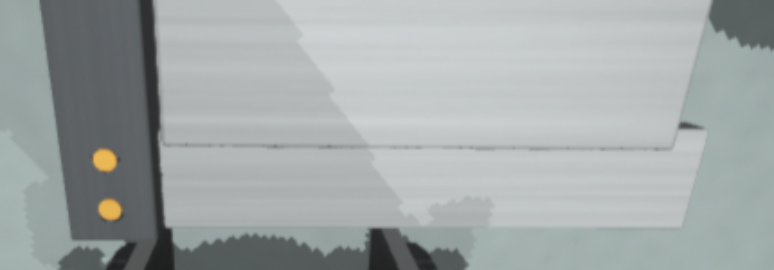

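The block's top hides the seam from this view. The blade's outer edge reads y ≈ -29.7, so it is nearly home. I continue in fine steps until the force rises.

Emit:
play_rows --motion '[{"fingers": 0.06,"linear": [0.0005,0,0],"rotation": [0,0,0]},{"fingers": 0.06,"linear": [0,0,0],"rotation": [0,0,0]}]'

```text
t: 16.55
ee_pos: [615.0, -5.2, 69.9]
tool_rot: [-2.843, -1.337, 0.0]
contact_force: [-3.0, -4.3, 2.8]
gripper_width: 0.7
grip_force: 2.4
```

Emit:
play_rows --motion '[{"fingers": 0.06,"linear": [0.0005,0,0],"rotation": [0,0,0]},{"fingers": 0.06,"linear": [0,0,0],"rotation": [0,0,0]}]'

```text
t: 16.8
ee_pos: [615.2, -4.9, 69.8]
tool_rot: [-2.843, -1.336, 0.001]
contact_force: [-4.2, -4.4, 2.9]
gripper_width: 0.701
grip_force: 3.0
```

Emit:
play_rows --motion '[{"fingers": 0.06,"linear": [0.0005,0,0],"rotation": [0,0,0]},{"fingers": 0.06,"linear": [0,0,0],"rotation": [0,0,0]}]'

```text
t: 17.05
ee_pos: [615.3, -4.7, 69.8]
tool_rot: [-2.843, -1.336, 0.002]
contact_force: [-4.8, -6.1, 4.2]
gripper_width: 0.703
grip_force: 3.6
```

Emit:
play_rows --motion '[{"fingers": 0.06,"linear": [0.0004,0,0],"rotation": [0,0,0]},{"fingers": 0.06,"linear": [0,0,0],"rotation": [0,0,0]}]'

```text
t: 17.3
ee_pos: [615.4, -4.6, 69.8]
tool_rot: [-2.843, -1.336, 0.003]
contact_force: [-5.8, -6.4, 4.9]
gripper_width: 0.704
grip_force: 4.1
```

```bash
python3 -c "
from h import *
chk()
print(spots('wrist','block_corner'))"
```

```text
[ 25.5 -40.9] [615.4  -4.6  69.8] F blk -0.4 -8.6
square 0.93 [(177, 0, [-31.7, 79.9]), (210, 252, [-32.4, -32.7]), (549, 248, [144.1, -30.5]), (553, 190, [138.2, 0.8]), (261, 203, [-4.0, -5.7]), (248, 0, [-3.4, 79.9])]
bench_block 0.59 [(248, 0, [1.0, 73.6]), (261, 202, [0.6, 1.5]), (544, 203, [118.8, 0.8]), (598, 0, [119.4, 73.4])]
[(0.74, array([623.3,  45.9,   2.7]))]
```

Force is 8.6 N along the push while the TCP barely moves. The blade is flush and the block is holding. I back off and go round to the stock's outer edge with the fingers shut.

Emit:
play_rows --motion '[{"fingers": 0.06,"linear": [-0.005,0,0],"rotation": [0,0,0]},{"fingers": 0.06,"linear": [-0.01,0,0],"rotation": [0,0,0]},{"fingers": 0.0,"linear": [0,0,-0.04],"rotation": [0,0,0]},{"fingers": 0.0,"linear": [0,0,-0.04],"rotation": [0,0,0]},{"fingers": 0.0,"linear": [0.0,-0.043,0],"rotation": [0,0,0]},{"fingers": 0.0,"linear": [0.031,-0.043,0],"rotation": [0,0,0]},{"fingers": 0.0,"linear": [0.031,0,0],"rotation": [0,0,0]},{"fingers": 0.0,"linear": [0,0,0],"rotation": [0,0,0]},{"fingers": 0.0,"linear": [0,0,0.02],"rotation": [0,0,0]},{"fingers": 0.0,"linear": [0,0,0],"rotation": [0,0,0]}]'

```text
t: 18.75
ee_pos: [578.6, 86.4, 128.5]
tool_rot: [-2.842, -1.335, 0.005]
contact_force: [0.1, 0.1, 0.1]
gripper_width: -0.002
grip_force: 0.0
```

```bash
python3 -c "
from h import *
chk()
im=r.get_image('wrist');cv2.imwrite('pics/w7.png',im)"
```

```text
[-60.8   5.7] [578.6  86.4 128.5] F blk -0.0 0.2
square 0.95 [(0, 305, [-321.6, -65.8]), (0, 339, [-333.9, -100.5]), (63, 357, [-285.6, -120.2]), (58, 399, [-304.5, -170.3]), (74, 399, [-289.6, -170.3]), (101, 367, [-255.1, -131.6]), (107, 337, [-242.0, -98.4])]
bench_block 0.89 [(414, 103, [-5.6, 89.3]), (413, 240, [2.4, 2.0]), (591, 240, [122.4, 1.7]), (636, 102, [122.6, 89.6])]
```

View pics/w7.png

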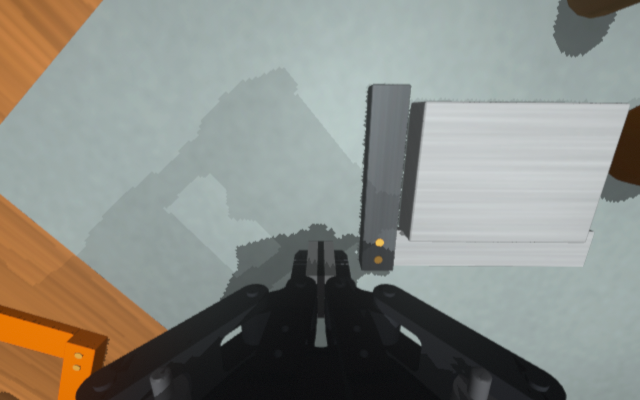

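The picture shows the shut fingers (col 320, row 250) left of the stock (cols 362–410). A few mm of gap remains between the stock and the block's left face (col 413), and the blade sits along the block's front. I descend and push along tool +y.

Emit:
play_rows --motion '[{"fingers": 0.0,"linear": [0,0,0.03],"rotation": [0,0,0]},{"fingers": 0.0,"linear": [0,0,0.019],"rotation": [0,0,0]},{"fingers": 0.0,"linear": [0,0,0],"rotation": [0,0,0]},{"fingers": 0.0,"linear": [0,0.003,0],"rotation": [0,0,0]},{"fingers": 0.0,"linear": [0,0.003,0],"rotation": [0,0,0]},{"fingers": 0.0,"linear": [0,0,0],"rotation": [0,0,0]}]'

```text
t: 19.7
ee_pos: [585.0, 83.0, 81.7]
tool_rot: [2.843, 1.336, 0.002]
contact_force: [0.2, 0.6, 0.3]
gripper_width: -0.001
grip_force: 0.0
```

Emit:
play_rows --motion '[{"fingers": 0.0,"linear": [0,0.002,0],"rotation": [0,0,0]},{"fingers": 0.0,"linear": [0,0.002,0],"rotation": [0,0,0]},{"fingers": 0.0,"linear": [0,0,0],"rotation": [0,0,0]}]'

```text
t: 20.08
ee_pos: [587.6, 80.6, 80.9]
tool_rot: [-2.843, -1.336, -0.0]
contact_force: [0.9, -0.5, 0.1]
gripper_width: -0.002
grip_force: 0.0
```

Emit:
play_rows --motion '[{"fingers": 0.0,"linear": [0,0.002,0],"rotation": [0,0,0]},{"fingers": 0.0,"linear": [0,0,0],"rotation": [0,0,0]}]'

```text
t: 20.32
ee_pos: [589.1, 79.3, 80.9]
tool_rot: [2.843, 1.337, 0.0]
contact_force: [-0.4, -0.1, 0.3]
gripper_width: -0.003
grip_force: 0.0
```

Emit:
play_rows --motion '[{"fingers": 0.0,"linear": [0,0.001,0.001],"rotation": [0,0,0]},{"fingers": 0.0,"linear": [0,0.001,0.001],"rotation": [0,0,0]},{"fingers": 0.0,"linear": [0,0,0],"rotation": [0,0,0]}]'

```text
t: 20.7
ee_pos: [590.6, 78.1, 78.8]
tool_rot: [-2.843, -1.336, 0.0]
contact_force: [-0.3, 0.3, -0.0]
gripper_width: -0.001
grip_force: 0.0
```

Emit:
play_rows --motion '[{"fingers": 0.0,"linear": [0,0.001,0],"rotation": [0,0,0]},{"fingers": 0.0,"linear": [0,0.001,0],"rotation": [0,0,0]},{"fingers": 0.0,"linear": [0,0,0],"rotation": [0,0,0]}]'

```text
t: 21.08
ee_pos: [592.2, 76.8, 79.0]
tool_rot: [2.843, 1.337, 0.0]
contact_force: [0.0, -0.7, -0.1]
gripper_width: -0.003
grip_force: 0.0
```

Emit:
play_rows --motion '[{"fingers": 0.0,"linear": [0,0.001,0],"rotation": [0,0,0]},{"fingers": 0.0,"linear": [0,0.001,0],"rotation": [0,0,0]},{"fingers": 0.0,"linear": [0,0,0],"rotation": [0,0,0]}]'

```text
t: 21.45
ee_pos: [593.7, 75.6, 78.9]
tool_rot: [-2.843, -1.337, -0.0]
contact_force: [0.1, -0.2, 0.5]
gripper_width: -0.002
grip_force: 0.0
```

Emit:
play_rows --motion '[{"fingers": 0.0,"linear": [0,0.001,0],"rotation": [0,0,0]},{"fingers": 0.0,"linear": [0,0.001,0],"rotation": [0,0,0]},{"fingers": 0.0,"linear": [0,0,0],"rotation": [0,0,0]}]'

```text
t: 21.82
ee_pos: [594.9, 74.5, 78.8]
tool_rot: [-2.843, -1.336, 0.001]
contact_force: [-2.9, 1.7, 0.2]
gripper_width: -0.003
grip_force: 1.6
```

Emit:
play_rows --motion '[{"fingers": 0.0,"linear": [0,0.001,0],"rotation": [0,0,0]},{"fingers": 0.0,"linear": [0,0,0],"rotation": [0,0,0]}]'

```text
t: 22.08
ee_pos: [595.9, 73.6, 78.8]
tool_rot: [-2.843, -1.337, 0.0]
contact_force: [-2.1, 2.4, 1.1]
gripper_width: -0.001
grip_force: 1.3
```

Emit:
play_rows --motion '[{"fingers": 0.0,"linear": [0,0.001,0],"rotation": [0,0,0]},{"fingers": 0.0,"linear": [0,0,0],"rotation": [0,0,0]}]'

```text
t: 22.32
ee_pos: [596.8, 72.9, 78.9]
tool_rot: [2.843, 1.337, 0.0]
contact_force: [-1.7, 1.6, 0.7]
gripper_width: 0.0
grip_force: 1.0
```

```bash
python3 -c "
from h import *
chk()"
```

```text
[-38.2   7. ] [596.8  72.9  78.9] F blk -2.3 0.2
square 0.85 [(0, 386, [-252.7, -89.6]), (0, 399, [-256.9, -101.4]), (24, 399, [-240.5, -101.5]), (25, 394, [-238.3, -96.8]), (23, 392, [-239.1, -95.0])]
bench_block 0.78 [(405, 101, [-4.0, 89.4]), (398, 286, [0.5, 2.1]), (633, 288, [118.5, 0.8]), (639, 101, [90.7, 89.3])]
```

Emit:
play_rows --motion '[{"fingers": 0.0,"linear": [0,0.0007,0],"rotation": [0,0,0]},{"fingers": 0.0,"linear": [0,0,0],"rotation": [0,0,0]}]'

```text
t: 22.72
ee_pos: [597.3, 72.6, 78.9]
tool_rot: [-2.843, -1.336, -0.0]
contact_force: [-1.9, 1.2, 0.1]
gripper_width: -0.0
grip_force: 1.0
```

Emit:
play_rows --motion '[{"fingers": 0.0,"linear": [0,0.0007,0],"rotation": [0,0,0]},{"fingers": 0.0,"linear": [0,0,0],"rotation": [0,0,0]}]'

```text
t: 22.98
ee_pos: [597.9, 72.1, 78.9]
tool_rot: [2.843, 1.337, 0.0]
contact_force: [-1.2, 1.2, -0.2]
gripper_width: 0.001
grip_force: 0.9
```

Emit:
play_rows --motion '[{"fingers": 0.0,"linear": [0,0.0005,0],"rotation": [0,0,0]},{"fingers": 0.0,"linear": [0,0,0],"rotation": [0,0,0]}]'

```text
t: 23.22
ee_pos: [598.0, 72.0, 78.8]
tool_rot: [-2.843, -1.336, 0.001]
contact_force: [-2.8, 2.7, 0.7]
gripper_width: -0.0
grip_force: 1.8
```

Force is rising (3.9 N) with the TCP nearly stopped, so there is contact. I press on in small steps.

Emit:
play_rows --motion '[{"fingers": 0.0,"linear": [0,0.0005,0],"rotation": [0,0,0]},{"fingers": 0.0,"linear": [0,0,0],"rotation": [0,0,0]}]'

```text
t: 23.48
ee_pos: [598.1, 71.9, 78.8]
tool_rot: [-2.842, -1.336, 0.001]
contact_force: [-4.2, 4.4, 1.3]
gripper_width: 0.002
grip_force: 2.7
```

Emit:
play_rows --motion '[{"fingers": 0.0,"linear": [0,0.0004,0],"rotation": [0,0,0]},{"fingers": 0.0,"linear": [0,0,0],"rotation": [0,0,0]},{"fingers": 0.0,"linear": [0,0,0],"rotation": [0,0,0]}]'

```text
t: 23.85
ee_pos: [598.2, 71.8, 78.8]
tool_rot: [-2.842, -1.336, 0.002]
contact_force: [-4.1, 4.6, 2.2]
gripper_width: -0.001
grip_force: 3.3
```

```bash
python3 -c "
from h import *
chk()"
```

```text
[-36.5   7. ] [598.2  71.8  78.8] F blk -6.1 1.0
square 0.83 [(0, 386, [-251.6, -90.2]), (0, 399, [-255.8, -102.1]), (22, 399, [-240.7, -102.0]), (23, 393, [-238.3, -96.5]), (21, 391, [-239.0, -94.7])]
bench_block 0.9 [(404, 99, [-2.8, 90.2]), (393, 285, [-0.5, 2.7]), (631, 287, [118.4, 1.7]), (639, 101, [92.0, 89.3])]
```

Emit:
play_rows --motion '[{"fingers": 0.0,"linear": [0,0.0005,0],"rotation": [0,0,0]},{"fingers": 0.0,"linear": [0,0,0],"rotation": [0,0,0]},{"fingers": 0.0,"linear": [0,0,0],"rotation": [0,0,0]}]'

```text
t: 24.38
ee_pos: [598.3, 71.7, 78.8]
tool_rot: [-2.841, -1.336, 0.003]
contact_force: [-5.0, 5.5, 1.7]
gripper_width: 0.004
grip_force: 4.1
```

Emit:
play_rows --motion '[{"fingers": 0.0,"linear": [0,0.0004,0],"rotation": [0,0,0]},{"fingers": 0.0,"linear": [0,0,0],"rotation": [0,0,0]},{"fingers": 0.0,"linear": [0,0,0],"rotation": [0,0,0]},{"fingers": 0.0,"linear": [0,0,0],"rotation": [0,0,0]}]'

```text
t: 24.88
ee_pos: [598.3, 71.7, 78.7]
tool_rot: [-2.841, -1.336, 0.003]
contact_force: [-6.9, 6.4, 3.8]
gripper_width: -0.0
grip_force: 4.8
```

Pressed at 9.4 N with the TCP static. I back off and lift to a measuring pose.

Emit:
play_rows --motion '[{"fingers": 0.0,"linear": [0,-0.004,0],"rotation": [0,0,0]},{"fingers": 0.0,"linear": [0,-0.012,0],"rotation": [0,0,0]},{"fingers": 0.0,"linear": [0,0,-0.045],"rotation": [0,0,0]},{"fingers": 0.0,"linear": [0,0,-0.045],"rotation": [0,0,0]},{"fingers": 0.0,"linear": [-0.045,0.03,0],"rotation": [0,0,0]},{"fingers": 0.0,"linear": [-0.045,0.05,0],"rotation": [0,0,0]},{"fingers": 0.0,"linear": [0,0,0],"rotation": [0,0,0]},{"fingers": 0.0,"linear": [0,0,0],"rotation": [0,0,0]}]'

```text
t: 25.88
ee_pos: [590.5, -34.6, 168.8]
tool_rot: [-2.844, -1.335, -0.0]
contact_force: [-0.5, 0.4, 0.0]
gripper_width: -0.002
grip_force: 0.0
```

```bash
python3 - <<'E'
from h import *
for _ in range(2): chk()
im=r.get_image("wrist");q=r.silhouettes("wrist","square")
print([(s["score"],s["region"].sum()) for s in q][:2])
for n in ["square","blade_tip","block_corner"]: print(n,[(s,blk(p)) for s,p in spots("wrist",n)][:2])
# predicted pixels: outer blade edge z=8 for home pose vs silhouette edge
m=q[0]["region"]
for x in (20,50,80,110,140):
    u,v=w2px("wrist",np.append(CO+x*EX-30*EY,8)); col=np.where(m[:,int(round(u))])[0]; print("blade",x,round(u),round(v,1),col.max() if len(col) else None, px2w("wrist",u,col.max()+.5,8)[:2]@EY-CO@EY if len(col) else None)
E
```

```text
[ 25.5 -79.9] [590.5 -34.6 168.8] F blk -0.6 -0.0
square 0.82 [(248, 0, [-26.1, 72.9]), (258, 146, [-26.0, -28.2]), (472, 147, [147.5, -29.0]), (477, 110, [146.8, -0.4]), (286, 108, [-2.2, 1.1]), (281, 0, [-3.0, 72.9])]
bench_block 0.69 [(282, 0, [-0.1, 66.8]), (286, 107, [0.1, 1.8]), (452, 107, [118.0, 1.8]), (467, 0, [118.3, 66.8])]
[ 24.7 -78.9] [590.6 -33.4 168.8] F blk -0.4 -0.4
square 0.77 [(250, 0, [-24.7, 73.0]), (259, 148, [-25.2, -29.8]), (473, 147, [148.5, -28.9]), (479, 111, [148.5, -1.0]), (288, 109, [-0.6, 0.4]), (283, 0, [-1.6, 73.0])]
bench_block 0.83 [(282, 0, [0.3, 66.7]), (288, 109, [1.7, 0.3]), (453, 109, [119.2, 0.4]), (469, 0, [119.8, 66.7])]
[(0.8, np.int64(11735)), (0.7, np.int64(2225))]
square [(0.72, array([ 0., -1.])), (0.42, array([162.6,  62.5]))]
blade_tip [(0.57, array([151.5,   2.6]))]
block_corner [(0.7, array([-3.8,  2.4])), (0.67, array([153.2,   0.3]))]
blade 20 314 147.4 146 -29.25956235638745
blade 50 351 147.4 148 -30.891339156640527
blade 80 388 147.4 148 -30.912876241989295
blade 110 425 147.3 149 -31.74209944441276
blade 140 461 147.3 148 -30.955954155226266
```

The square reads home, with at most about 1 mm of possible y gap. I do a second press on the blade with both fingers to make sure.

Emit:
play_rows --motion '[{"fingers": 0.06,"linear": [0,0,0.045],"rotation": [0,0,0]},{"fingers": 0.06,"linear": [0,0,0.03],"rotation": [0,0,0]},{"fingers": 0.06,"linear": [0,0,0.02],"rotation": [0,0,0]},{"fingers": 0.06,"linear": [0,0,0.0035],"rotation": [0,0,0]},{"fingers": 0.06,"linear": [0.015,0,0],"rotation": [0,0,0]},{"fingers": 0.06,"linear": [0.012,0,0],"rotation": [0,0,0]},{"fingers": 0.06,"linear": [0.004,0,0],"rotation": [0,0,0]},{"fingers": 0.06,"linear": [0.002,0,0],"rotation": [0,0,0]},{"fingers": 0.06,"linear": [0.001,0,0],"rotation": [0,0,0]},{"fingers": 0.06,"linear": [0,0,0],"rotation": [0,0,0]},{"fingers": 0.06,"linear": [0,0,0],"rotation": [0,0,0]}]'

```text
t: 27.8
ee_pos: [612.3, -8.8, 70.4]
tool_rot: [-2.843, -1.336, 0.0]
contact_force: [-0.6, -1.2, -0.2]
gripper_width: 0.705
grip_force: 0.0
```

Emit:
play_rows --motion '[{"fingers": 0.06,"linear": [0.001,0,0],"rotation": [0,0,0]},{"fingers": 0.06,"linear": [0.001,0,0],"rotation": [0,0,0]},{"fingers": 0.06,"linear": [0,0,0],"rotation": [0,0,0]}]'

```text
t: 28.18
ee_pos: [613.8, -6.9, 70.4]
tool_rot: [-2.843, -1.337, -0.0]
contact_force: [0.2, -0.4, -0.3]
gripper_width: 0.7
grip_force: 0.0
```

Emit:
play_rows --motion '[{"fingers": 0.06,"linear": [0.0007,0,0],"rotation": [0,0,0]},{"fingers": 0.06,"linear": [0,0,0],"rotation": [0,0,0]},{"fingers": 0.06,"linear": [0,0,0],"rotation": [0,0,0]}]'

```text
t: 28.55
ee_pos: [614.2, -6.5, 70.4]
tool_rot: [-2.843, -1.337, -0.0]
contact_force: [0.2, 0.7, 0.1]
gripper_width: 0.704
grip_force: 0.0
```

Emit:
play_rows --motion '[{"fingers": 0.06,"linear": [0.0007,0,0],"rotation": [0,0,0]},{"fingers": 0.06,"linear": [0,0,0],"rotation": [0,0,0]}]'

```text
t: 28.8
ee_pos: [614.6, -5.9, 70.4]
tool_rot: [-2.843, -1.337, -0.0]
contact_force: [-0.3, 0.3, -0.2]
gripper_width: 0.701
grip_force: 0.0
```

Emit:
play_rows --motion '[{"fingers": 0.06,"linear": [0.0007,0,0],"rotation": [0,0,0]},{"fingers": 0.06,"linear": [0,0,0],"rotation": [0,0,0]}]'

```text
t: 29.05
ee_pos: [615.1, -5.4, 70.4]
tool_rot: [-2.843, -1.337, -0.0]
contact_force: [-0.6, -0.2, -0.4]
gripper_width: 0.701
grip_force: 0.0
```

Emit:
play_rows --motion '[{"fingers": 0.06,"linear": [0.0005,0,0],"rotation": [0,0,0]},{"fingers": 0.06,"linear": [0,0,0],"rotation": [0,0,0]}]'

```text
t: 29.3
ee_pos: [615.3, -5.1, 70.4]
tool_rot: [-2.843, -1.337, 0.0]
contact_force: [-0.8, -0.7, -0.1]
gripper_width: 0.701
grip_force: 0.3
```

Contact comes at the same place as the first home position, so the blade has stayed flush. Final press.

Emit:
play_rows --motion '[{"fingers": 0.06,"linear": [0.0006,0,0],"rotation": [0,0,0]},{"fingers": 0.06,"linear": [0,0,0],"rotation": [0,0,0]},{"fingers": 0.06,"linear": [0,0,0],"rotation": [0,0,0]}]'

```text
t: 29.68
ee_pos: [615.5, -4.9, 70.4]
tool_rot: [-2.843, -1.336, 0.001]
contact_force: [-2.8, -3.0, 0.7]
gripper_width: 0.703
grip_force: 2.4
```

Emit:
play_rows --motion '[{"fingers": 0.06,"linear": [0.0006,0,0],"rotation": [0,0,0]},{"fingers": 0.06,"linear": [0,0,0],"rotation": [0,0,0]},{"fingers": 0.06,"linear": [0,0,0],"rotation": [0,0,0]}]'

```text
t: 30.05
ee_pos: [615.6, -4.8, 70.3]
tool_rot: [-2.843, -1.336, 0.003]
contact_force: [-4.7, -6.1, 2.5]
gripper_width: 0.697
grip_force: 3.5
```

Emit:
play_rows --motion '[{"fingers": 0.06,"linear": [0.0005,0,0],"rotation": [0,0,0]},{"fingers": 0.06,"linear": [0,0,0],"rotation": [0,0,0]},{"fingers": 0.06,"linear": [0,0,0],"rotation": [0,0,0]}]'

```text
t: 30.42
ee_pos: [615.7, -4.7, 70.3]
tool_rot: [2.843, 1.336, -0.003]
contact_force: [-5.4, -7.1, 2.9]
gripper_width: 0.701
grip_force: 4.4
```

Emit:
play_rows --motion '[{"fingers": 0.06,"linear": [0,0,0],"rotation": [0,0,0]},{"fingers": 0.06,"linear": [-0.004,0,0],"rotation": [0,0,0]},{"fingers": 0.06,"linear": [-0.035,0,0],"rotation": [0,0,0]},{"fingers": 0.06,"linear": [0,0,-0.05],"rotation": [0,0,0]},{"fingers": 0.06,"linear": [0,0,-0.05],"rotation": [0,0,0]},{"fingers": 0.06,"linear": [0,0,0],"rotation": [0,0,0]},{"fingers": 0.06,"linear": [0,0,0],"rotation": [0,0,0]},{"fingers": 0.06,"linear": [0,0,0],"rotation": [0,0,0]}]'

```text
t: 31.42
ee_pos: [591.0, -33.4, 168.9]
tool_rot: [-2.841, -1.336, 0.003]
contact_force: [0.1, 0.6, -0.0]
gripper_width: 0.702
grip_force: 0.0
```

```bash
python3 - <<'E'
from h import *
chk();chk()
for n in ["square","blade_tip"]: print(n,[(s,blk(p)) for s,p in spots("wrist",n)][:2])
im=cv2.cvtColor(r.get_image("wrist"),cv2.COLOR_BGR2GRAY)
# grey profile across the stock/block seam at z=16, x from -6..+8, averaged along y
for y in (20,50):
    print(y,[int(im[tuple(int(round(a)) for a in w2px("wrist",np.append(CO+x*EX+y*EY,16))[::-1])]) for x in range(-28,12,2)])
E
```

```text
[ 25.1 -78.7] [591.  -33.4 168.9] F blk -0.3 0.5
square 0.72 [(250, 0, [-24.4, 73.3]), (260, 148, [-24.3, -29.6]), (474, 149, [149.7, -30.6]), (477, 111, [147.1, -1.1]), (288, 109, [-0.4, 0.5]), (282, 0, [-2.0, 73.1])]
bench_block 0.55 [(283, 0, [1.1, 67.0]), (287, 109, [1.2, 0.6]), (453, 109, [119.5, 0.5]), (469, 0, [120.2, 66.8])]
[ 25.4 -78.7] [591.2 -33.6 169.2] F blk -0.0 0.2
square 0.86 [(249, 0, [-24.8, 73.6]), (259, 148, [-24.7, -29.6]), (473, 147, [149.5, -29.0]), (475, 112, [146.5, -1.7]), (287, 109, [-0.8, 0.6]), (281, 0, [-2.3, 73.5])]
bench_block 0.65 [(282, 0, [0.8, 67.4]), (287, 109, [1.6, 0.8]), (452, 109, [119.6, 0.6]), (468, 0, [120.3, 67.2])]
square [(0.64, array([ 2., -2.]))]
blade_tip [(0.66, array([150.9,  -0.8]))]
20 [183, 183, 126, 106, 107, 106, 107, 109, 106, 108, 109, 111, 110, 113, 202, 204, 203, 204, 204, 204]
50 [182, 182, 154, 114, 115, 114, 115, 118, 114, 117, 117, 119, 116, 115, 211, 222, 221, 221, 221, 221]
```

The stock spans x = -24 to 0 directly against the block with no gap. The blade lies along the front face and the block hasn't moved. Handing in.

```bash
python3 -c "
from rig import r
print(r.job_done())"
```

```text
the job is handed in; nothing more can be done
None
```

I slid the steel square home against the block's near corner, pressed it on both faces with about 9 N, released it and handed the job in; the last camera check showed no visible gap and the block in place, but no verdict came back.

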